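Rock the ball sorter's gate to the other chute

TASK

The seesaw gate of the ball sorter is tipped towards one of its two chutes. With the fingertips, press down the yellow pad on its raised side so that the gate rocks over its pivot to the other chute, then push the red tab of the stop fully aside so that the three balls run down and come to rest in the bin on that side. Grasp and lift nothing, do not touch the balls, and leave the spray can and flange where they are.

Things in the scene. Friction and masses are not known exactly. Their poses are not given: they have to be found in the camera images.
- stand: Fixed ball sorter: blue base, inclined feed trough on its +x side (46 mm wide, up to x = 220 mm, floor 140 to 165 mm high), seesaw gate in the middle, a chute and bin on each side. Origin on the table below the gate's pivot, which lies along x, 80 mm high. x: from the gate up the feed, away from the robot; y: left. Turned at most 30 degrees. Offsets below are in this frame.
- gate (a joint): Tilt (rad) of the seesaw gate, end stops at -0.30 and 0.30. Positive: left (+y) end raised, balls run right; negative: right end raised, balls run left. Top-heavy: past the middle it falls over by itself and stays; pressing a raised pad takes about 1 N (a few N for a moment at first touch). Its trough is 170 mm long (y), 72 mm wide, floor 40 mm above the pivot, front (-x) wall 36 mm high.
- pad_left (a point): Top centre of the left yellow press pad, a flat 60 (x) x 36 (y) x 4 mm plate on the yellow rocker bar in front of the gate, fixed to it and tilting with it. Gate level: x = -80, y = 72 mm, 8 mm above the pivot; about 109 mm above the table when raised, 66 mm when down. The pad spans x = -106 to -46 mm; the chute's and gate's walls lie behind x = -35 mm. Free space above and below.
- pad_right (a point): The same on the right (-y) side: centre of the top face of the right yellow press pad.
- stop (a joint): Travel (m) of the stop plate that holds the balls back: 0 closed, across the feed; 0.050 fully open, moved to the left (+y of the stand). It slides with about 1.5 N of friction and stays where it is left; the balls run once it is open by about 30 mm.
- stop_tab (a point): Centre of the red upright tab on the stop plate, 30 (x) x 8 (y) x 50 mm high: lower edge 193 mm, centre 218 mm, top 243 mm above the table; x = 93, y = 0 mm when closed. Push its right (-y) face towards +y; it moves with the plate. Below it a guide rod along y (y = -34 to 90 mm), its top 190 mm above the table; the waiting balls' tops reach 182 to 192 mm. Nothing near stands higher.
- ball1_center (a point): Centre of a loose brass-coloured solid metal railing ball, 32 mm in diameter, 0.135 kg; number 1 of three in the feed trough, counted from the stop. Not to be touched.
- ball2_center (a point): Centre of a loose brass-coloured solid metal railing ball, 32 mm in diameter, 0.135 kg; number 2 of three in the feed trough, counted from the stop. Not to be touched.
- ball3_center (a point): Centre of a loose brass-coloured solid metal railing ball, 32 mm in diameter, 0.135 kg; number 3 of three in the feed trough, counted from the stop. Not to be touched.
- bin_left_in (a point): Centre of the inner floor of the green left bin, fixed at the end of the left chute, 130 mm (x) by 120 mm (y) by 60 mm high outside, walls 4 mm. Its axes are those of the stand.
- bin_right_in (a point): The same for the orange right bin at the end of the right chute.
- spray: Loose bystander: grey can, 52 mm in diameter, 130 mm high, standing on the table; origin at the centre of its underside. Leave it alone.
- flange: Loose bystander: steel ring 90 mm outside, 44 mm inside, 14 mm thick, lying on the table; origin at the centre of its underside. Leave it alone.
Not all that is in view belongs to the job. Leave any green look-alike of the part that bears ball1_center alone. Leave any blue look-alike of the part that bears ball2_center alone.

How it is judged:
By the outcome, as a careful person would: the job done as asked, in the order asked, and still so for the second after the job is handed in, with the robot touching nothing.
It also fails if it takes over 48 s, if anything falls off the work surface, if the arm or the gripper's body presses on something with over 40 N, if the wrist force passes 120 N, or if a joint passes its speed limit or range.

ROBOT

A 6-joint arm with a two-finger parallel gripper is mounted at the origin on the work surface. World frame = base frame: x ahead of the robot, y to its left, z up, the work surface at z = 0. Lengths are in m, angles in rad, forces in N, time in s.
With the tool pointing down it reaches from about 0.3 to 0.85 m from the base axis. Payload 5.4 kg.
Tool frame: the origin (TCP) lies midway between the tips of the shut fingers; the grasp point (between the pads) lies 19 mm behind it; x points along the fingers, y is the direction in which the jaws open and shut, and the axes are right-handed (so a half turn about x gives the same grasp; the last joint's range is limited). The gripper opens to 85 mm and grips with 20 to 120 N. Pads are 22 mm wide; open, the fingers measure 114 mm over their backs; the gripper's body (76 mm by 85 mm) begins 54 mm behind the grasp point. The pads swing forward as they close: fully open they stand 13 mm farther back than shut.
Start: joints at [-1.501, 0.158, 1.597, -0, 1.386, -0.21], TCP at [0.159, -0.553, 0.231] pointing down, gripper open.
Joint ranges: [-2.91, 2.91], [-0.94, 2.29], [0.18, 2.7], [-1.29, 4.43], [0.17, 2.64], [-3, 3]. Speed limits (rad/s): [2.57, 2.57, 3.14, 3.14, 3.14, 3.14].

INTERFACE

Orientations are given as a rotation vector (axis times angle).
In Python, from bench import arm, eoat, cams, job_done gives the robot as it stands. Calls block until the motion is done:
- arm.movep(position, orientation): joint-space move of the TCP to a pose.
- arm.move_l(position, rate=0.15, orientation=None): straight line of the TCP; orientation=None keeps the orientation; rate is the mean speed in m/s.
- arm.goto_joints(angles): joint-space move.
- eoat.release() and eoat.clamp(force=None): open the fingers fully, or close them until they stop; force is the grip in N (None keeps the last).
- arm.wait(seconds).
- arm.inverse_kinematics(position, orientation): joint angles nearest the present ones, or None.
- arm.state(): the state.
- cams.grab_frame(name): name is "scene" or "top" or "wrist"; returns (picture, depth): 400x640x3 uint8, red, green, blue; 400x640 float32, m along the optical axis (not along the pixel's ray), 0 where there is no reading.
- cams.camera_info(name): a dict with "mtx" (3x3 intrinsics, pixels), "rvec" (rotation vector, rad) and "tvec" (3), from world to camera coordinates, as OpenCV has them; the wrist camera has in their place "tool_from_camera" (4x4, takes a point from camera to tool coordinates, whose origin is the TCP and whose axes are the tool frame's). Camera axes: x right, y down, z forward; pixel columns grow to the right and rows downward; lengths in m; the calibration is good to about 2 mm. A picture is of the moment at which its call begins: read the wrist's pose just before it. camera_info takes no time and is no camera call.
A pose or a line that the arm cannot do raises arm.IKError and nothing moves.
- job_done(): hands the job in, once; it reports no verdict.
The state is a dict: "time_s": time; "joint_pos": joint angles; "qvel": joint speeds; "joint_torque": joint torques, N m; "tool_pos": TCP position; "ee_rot": TCP orientation; "ft_force": force on the tool from outside, world axes, zero at the start; "moment": the same for the moment, N m; "gripper_width": opening from 0.0 (shut) to 1.0 (fully open).
Only numpy, scipy, OpenCV 4.12 (cv2) and the standard library are available. Lean on these libraries where they do the work, as an engineer would, in place of code of your own. Each camera call takes 0.05 s, during which the arm holds its last target.

## Working session

There is one attempt and no reset: what is moved stays moved. The work goes in short steps, each a Python script; the robot and the scene stay as the last script left them, time stands still between calls to the robot, and variables do not carry over. Pictures are saved under pics/ and viewed, and the job is handed in when it is done.

```bash
mkdir -p pics && ls
python3 - <<'E'
from bench import arm,eoat,cams
import cv2,numpy as np
print(arm.state())
for n in("scene","top"):
    p,d=cams.grab_frame(n); cv2.imwrite(f"pics/{n}0.png",p[:,:,::-1]); np.savez(f"pics/{n}0.npz",p=p,d=d); print(n,cams.camera_info(n))
E
```

```text
pics
{'time_s': 0.0, 'joint_pos': array([-1.50110473e+00,  1.59045480e-01,  1.59826143e+00, -5.78723761e-06,
        1.38620699e+00, -2.10068708e-01]), 'qvel': array([-0.00064096, -0.00227763, -0.00252119, -0.00187223,  0.00270021,
        0.00063607]), 'joint_torque': array([-1.21483790e-03, -3.95996296e+01, -3.31432593e+01, -2.89346353e-04,
        8.27507669e-03,  1.05485626e-05]), 'tool_pos': array([ 0.15872357, -0.55201985,  0.23030429]), 'ee_rot': array([ 2.0725012 ,  0.29379546, -2.07223109]), 'ft_force': array([-0.42861716, -0.6033595 ,  0.46488338]), 'moment': array([-0.01516978,  0.00657866,  0.02267854]), 'gripper_width': 1.000823959626854}
scene {'mtx': array([[489.10677942,   0.        , 318.49965753],
       [  0.        , 489.10677942, 205.78256386],
       [  0.        ,   0.        ,   1.        ]]), 'rvec': array([ 2.16620917,  0.68665796, -0.35526339]), 'tvec': array([-0.52250994, -0.11746056,  1.40586   ])}
top {'mtx': array([[495.82546322,   0.        , 317.71965738],
       [  0.        , 495.82546322, 203.14205779],
       [  0.        ,   0.        ,   1.        ]]), 'rvec': array([ 2.11883327, -2.10956646,  0.18829672]), 'tvec': array([0.01799675, 0.66056817, 1.31914494])}
```

View pics/scene0.png

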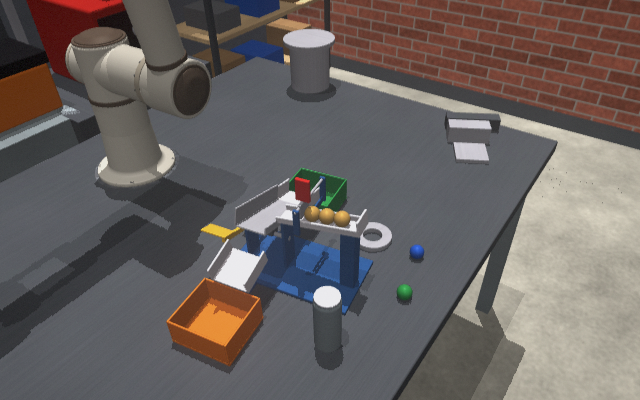

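View pics/top0.png

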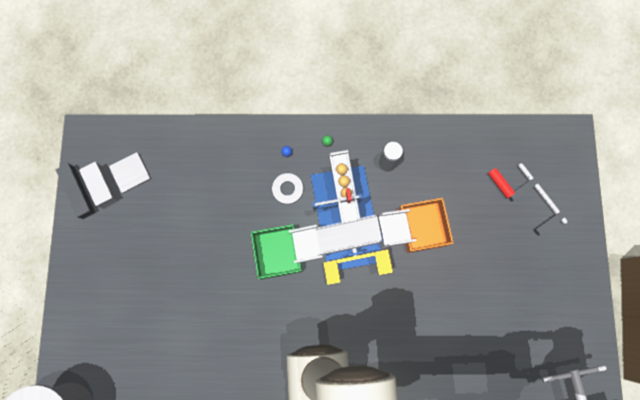

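The scene view shows the right (orange) side with its pad near (220,231) and the red tab at (302,189). In the top view the pads are at about (332,273) and (384,262), the tab is near (349,195), the balls are at (341,170–195), and the bins are at (277,252) and (427,225). The stand looks turned by about +10°. Next I measure these in 3D.

```bash
cat > h.py <<'E'
import numpy as np,cv2
from bench import arm,eoat,cams
def cloud(n,p,d):
    c=cams.camera_info(n);K=c["mtx"];R,_=cv2.Rodrigues(c["rvec"])
    v,u=np.mgrid[:400,:640]
    P=np.stack([(u-K[0,2])/K[0,0]*d,(v-K[1,2])/K[1,1]*d,d],-1)
    return (P-c["tvec"])@R
def masks(p,P,d):
    h=cv2.cvtColor(p,cv2.COLOR_RGB2HSV);H,S,V=[h[:,:,i].astype(int) for i in range(3)]
    ok=(d>0)&(P[:,:,0]>0.2)&(P[:,:,0]<0.9)&(abs(P[:,:,1])<.45)
    return dict(yellow=ok&(H>22)&(H<30)&(S>170)&(V>120),red=ok&((H<5)|(H>175))&(S>150)&(V>90),
      green=ok&(H>50)&(H<80)&(S>120),orange=ok&(H>7)&(H<16)&(S>190),brass=ok&(H>14)&(H<23)&(S>90)&(S<215)&(V>80), blue=ok&(H>100)&(H<125)&(S>140))
E
python3 - <<'E'
from h import *
for n in("top","scene"):
    z=np.load(f"pics/{n}0.npz");p,d=z["p"],z["d"];P=cloud(n,p,d)
    for k,m in masks(p,P,d).items():
        N,L,st,_=cv2.connectedComponentsWithStats(m.astype(np.uint8))
        for i in range(1,N):
            if st[i,4]<12: continue
            q=P[L==i]; print(n,k,st[i].tolist(),"med",np.median(q,0).round(3),"lo",np.percentile(q,3,axis=0).round(3),"hi",np.percentile(q,97,axis=0).round(3))
E
```

```text
top red [347, 189, 4, 12, 35] med [ 0.647 -0.055  0.243] lo [ 0.634 -0.06   0.24 ] hi [ 0.661 -0.053  0.246]
top green [323, 136, 9, 9, 66] med [ 0.856 -0.005  0.028] lo [ 0.846 -0.016  0.021] hi [0.867 0.007 0.034]
top green [252, 225, 49, 53, 1745] med [0.527 0.144 0.005] lo [ 0.465  0.088 -0.002] hi [0.587 0.196 0.061]
top brass [336, 164, 14, 33, 175] med [ 0.702 -0.045  0.183] lo [ 0.659 -0.058  0.174] hi [ 0.737 -0.03   0.192]
top brass [433, 198, 12, 8, 25] med [ 0.672 -0.324  0.059] lo [ 0.659 -0.345 -0.001] hi [ 0.688 -0.302  0.065]
top brass [416, 200, 15, 4, 24] med [ 0.668 -0.279  0.058] lo [ 0.662 -0.301 -0.002] hi [ 0.683 -0.256  0.064]
top brass [405, 203, 9, 3, 14] med [ 0.659 -0.235  0.06 ] lo [ 0.656 -0.251  0.   ] hi [ 0.674 -0.223  0.064]
top brass [407, 204, 46, 47, 1310] med [ 0.604 -0.287  0.005] lo [ 0.545 -0.333 -0.001] hi [ 0.662 -0.242  0.06 ]
top brass [446, 220, 4, 8, 13] med [ 0.607 -0.339  0.059] lo [ 0.596 -0.356 -0.   ] hi [ 0.619 -0.336  0.066]
top brass [449, 233, 4, 8, 14] med [ 0.571 -0.345  0.059] lo [ 0.56  -0.363 -0.001] hi [ 0.582 -0.343  0.06
[... 2186 characters left out ...]
345  0.059] hi [ 0.554 -0.307  0.064]
scene brass [188, 304, 57, 42, 1131] med [ 0.597 -0.277  0.005] lo [ 0.553 -0.32   0.003] hi [ 0.664 -0.244  0.061]
scene blue [315, 199, 6, 7, 12] med [0.639 0.005 0.145] lo [ 0.636 -0.003  0.143] hi [0.642 0.018 0.146]
scene blue [258, 235, 18, 20, 143] med [ 0.528 -0.046  0.009] lo [ 0.515 -0.075  0.006] hi [ 0.541 -0.021  0.012]
scene blue [277, 242, 96, 72, 2399] med [ 0.683 -0.049  0.009] lo [ 0.617 -0.127  0.006] hi [0.775 0.027 0.012]
scene blue [241, 244, 7, 8, 29] med [ 0.498 -0.088  0.009] lo [ 0.492 -0.093  0.007] hi [ 0.509 -0.076  0.011]
scene blue [410, 245, 14, 14, 153] med [0.83  0.109 0.025] lo [0.817 0.101 0.012] hi [0.842 0.122 0.033]
```

Run:
```python
from h import *
z=np.load("pics/top0.npz");p,d=z["p"],z["d"];P=cloud("top",p,d)
print(cv2.cvtColor(p,cv2.COLOR_RGB2HSV)[[273,262],[332,384]],P[[273,262],[332,384]])
h=cv2.cvtColor(p,cv2.COLOR_RGB2HSV).astype(int)
m=(h[:,:,0]>20)&(h[:,:,0]<34)&(h[:,:,1]>120)&(P[:,:,0]>.4)&(P[:,:,0]<.6)&(P[:,:,2]>.05)
N,L,st,_=cv2.connectedComponentsWithStats(m.astype(np.uint8))
for i in range(1,N):
    if st[i,4]>12: print(st[i])
for nm,ms in dict(R=m&(P[:,:,2]>.096)&(P[:,:,1]<-.125),L=m&(P[:,:,2]<.078)&(P[:,:,1]>-.05)).items():
    q=P[ms]; print(nm,len(q),q.mean(0).round(4),cv2.minAreaRect((q[:,:2]*1000).astype(np.float32)))
# bins: rects
M=masks(p,P,d)
for k,mm in dict(green=M["green"]&(P[:,:,2]<.02)&(P[:,:,0]<.65),orange=(M["orange"]|M["brass"])&(P[:,:,2]<.02)&(P[:,:,1]<-.2)).items():
    q=P[mm]; print(k,cv2.minAreaRect((q[:,:2]*1000).astype(np.float32)))
x=cv2.resize(p[130:290,240:460],None,fx=3.6,fy=3.6,interpolation=cv2.INTER_CUBIC);cv2.imwrite("pics/topz.png",x[:,:,::-1])
z=np.load("pics/scene0.npz");p=z["p"]
x=cv2.resize(p[160:330,160:390],None,fx=3.4,fy=3.4,interpolation=cv2.INTER_CUBIC);cv2.imwrite("pics/scz.png",x[:,:,::-1])
```

```text
[[ 29 146 249]
 [ 29 145 249]] [[ 0.46725476 -0.01890114  0.06823253]
 [ 0.49450018 -0.15503499  0.10904805]]
[324 250  68  34 675]
R 306 [ 0.4951 -0.1521  0.1095] ((494.3611755371094, -150.9877471923828), (59.59244155883789, 37.93570327758789), 10.894274711608887)
L 299 [ 0.4717 -0.0188  0.0674] ((471.8228454589844, -27.088382720947266), (59.380226135253906, 54.340965270996094), 10.481181144714355)
green ((528.4923706054688, 139.03717041015625), (119.06116485595703, 109.35326385498047), 10.495026588439941)
orange ((615.4150390625, -293.8318786621094), (133.30548095703125, 125.08065032958984), 10.882681846618652)
```

View pics/topz.png

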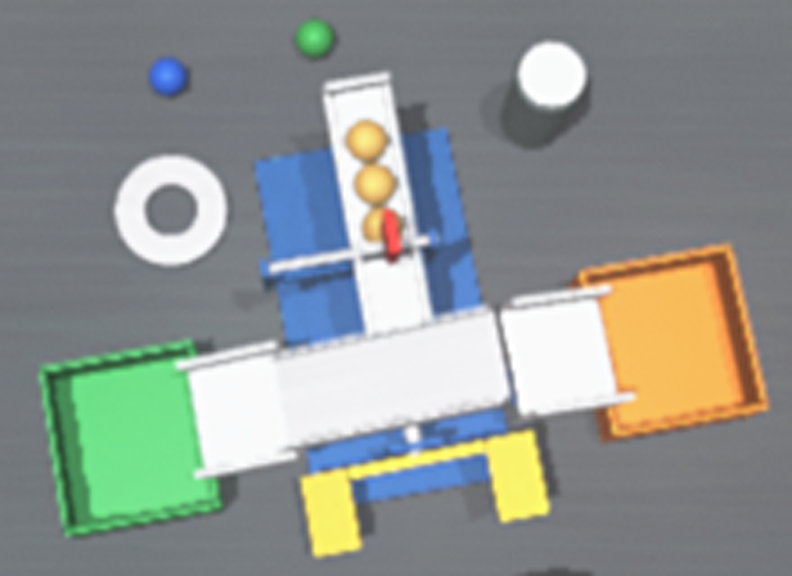

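View pics/scz.png

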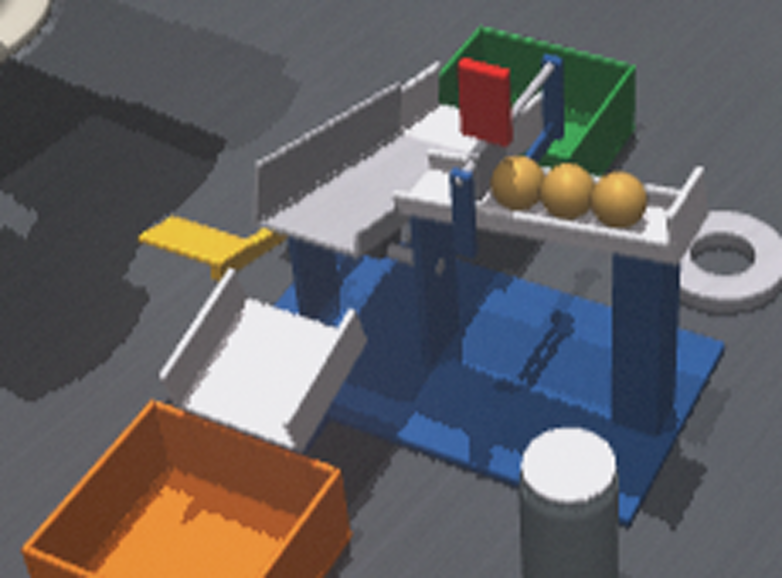

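The right pad is the raised one. Its centre measures (0.495, -0.152, 0.1095), which agrees with the stated 109 mm, and the left pad is at 67 mm. The stand's yaw is about 10.6°. The pivot comes out at (0.561, -0.068), which puts the tab at about (0.651, -0.053), within a few mm of where it was measured. I'll press with the fingers shut, on the front half of the pad so the gripper body stays clear of the gate wall.

```bash
cat >> h.py <<'E'
from scipy.spatial.transform import Rotation
YAW=np.radians(10.6);c,s=np.cos(YAW),np.sin(YAW)
PIV=np.array([.561,-.068])
def W(x,y,z): return [PIV[0]+c*x-s*y,PIV[1]+s*x+c*y,z]
def ori(sg=1):
    X=np.array([0,0,-1.]);Y=sg*np.array([-s,c,0]);return Rotation.from_matrix(np.stack([X,Y,np.cross(X,Y)],1)).as_rotvec()
def st(t=""):
    a=arm.state();print(t,round(a["time_s"],2),a["tool_pos"].round(4),"F",a["ft_force"].round(2),"w",round(a["gripper_width"],2));return a
E
python3 - <<'E'
from h import *
for sg in(1,-1):
    print(sg,[arm.inverse_kinematics(p,ori(sg)) for p in (W(-90,-70,0) and W(-.090,-.070,.25),W(-.09,-.07,.074),W(.089,-.05,.3),W(.089,.04,.212))])
E
```

```text
1 [array([-0.54378036, -0.02730707,  1.75486551,  0.        ,  1.41403422,
       -2.29958159]), array([-0.54378036,  0.17551855,  1.91308119,  0.        ,  1.05299292,
       -2.29958159]), array([-0.33324029,  0.36017283,  1.22190279,  0.        ,  1.55951703,
       -2.08904152]), array([-0.20728786,  0.34096284,  1.41827613,  0.        ,  1.38235369,
       -1.96308909])]
-1 [array([-5.43780358e-01, -2.73070711e-02,  1.75486551e+00, -4.44089210e-16,
        1.41403422e+00,  8.42011068e-01]), array([-5.43780358e-01,  1.75518547e-01,  1.91308119e+00, -4.44089210e-16,
        1.05299292e+00,  8.42011068e-01]), array([-3.33240292e-01,  3.60172833e-01,  1.22190279e+00, -4.44089210e-16,
        1.55951703e+00,  1.05255113e+00]), array([-2.07287861e-01,  3.40962838e-01,  1.41827613e+00, -4.44089210e-16,
        1.38235369e+00,  1.17850356e+00])]
```

Run:
```python
from h import *
eoat.clamp(20); st("clamp")
arm.movep(W(-.090,-.070,.25),ori(-1)); st("above")
arm.move_l(W(-.090,-.070,.135),rate=.12); st("near")
p,_=cams.grab_frame("scene"); cv2.imwrite("pics/s1.png",cv2.resize(p[120:330,140:390],None,fx=3,fy=2.85)[:,:,::-1])
p,_=cams.grab_frame("top"); cv2.imwrite("pics/t1.png",cv2.resize(p[150:310,240:460],None,fx=3.6,fy=3.6)[:,:,::-1])
```

```text
clamp 0.87 [ 0.1588 -0.5526  0.2313] F [-0.08  0.17  0.12] w 0.0
above 2.73 [ 0.4853 -0.1542  0.25  ] F [ 0.19 -0.24 -1.04] w -0.0
near 3.84 [ 0.486  -0.1537  0.1359] F [-0.64  0.68  0.1 ] w 0.0
```

View pics/s1.png

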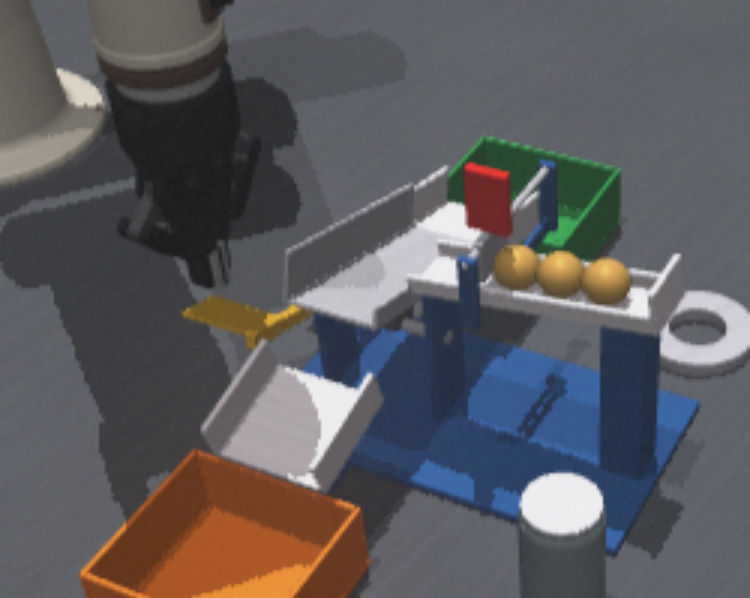

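View pics/t1.png

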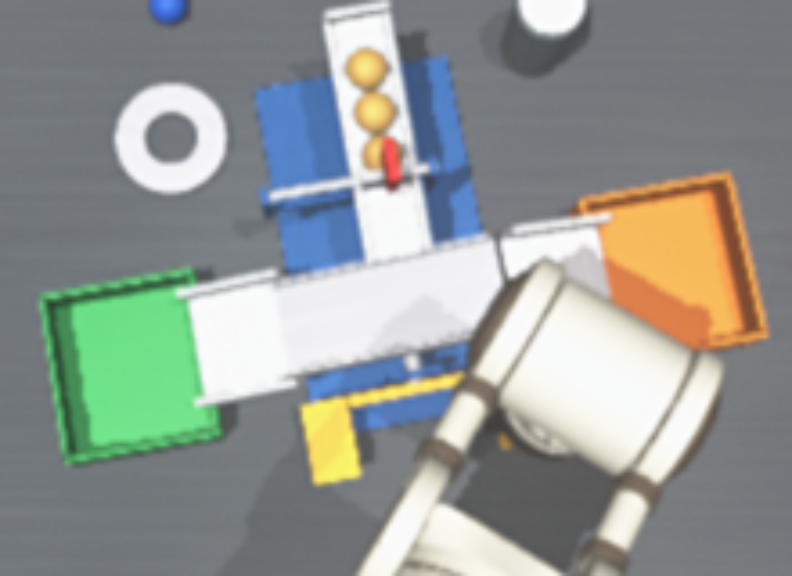

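The shut fingertips are right over the raised right pad (scene crop about (210,280), pad at (230,315)), and the gripper body is clear of the gate wall. Now I press slowly and watch the force.

Run:
```python
from h import *
for z in (.118,.110,.104,.098,.092,.086,.080,.074):
    arm.move_l(W(-.090,-.070,z),rate=.03); a=st(z)
    if np.linalg.norm(a["ft_force"])>20: print("high");break
p,_=cams.grab_frame("scene"); cv2.imwrite("pics/s2.png",cv2.resize(p[120:330,140:390],None,fx=3,fy=2.85)[:,:,::-1])
```

```text
0.118 4.66 [ 0.4854 -0.1534  0.118 ] F [-0.7  -0.36 -0.44] w -0.0
0.11 5.08 [ 0.4852 -0.1532  0.1097] F [-0.73 -0.17  0.  ] w 0.0
0.104 5.42 [ 0.4852 -0.1532  0.1037] F [-0.37 -0.86  0.79] w 0.0
0.098 5.78 [ 0.4852 -0.1532  0.0976] F [-0.62 -0.58  0.27] w -0.0
0.092 6.12 [ 0.4852 -0.1532  0.0917] F [-0.34 -0.05  0.05] w 0.0
0.086 6.47 [ 0.4852 -0.1532  0.0857] F [-0.62 -0.42  0.74] w -0.0
0.08 6.83 [ 0.4852 -0.1532  0.0797] F [ 0.34  0.16 -0.57] w -0.0
0.074 7.17 [ 0.4852 -0.1532  0.0737] F [-0.28  0.59  0.04] w -0.0
```

View pics/s2.png

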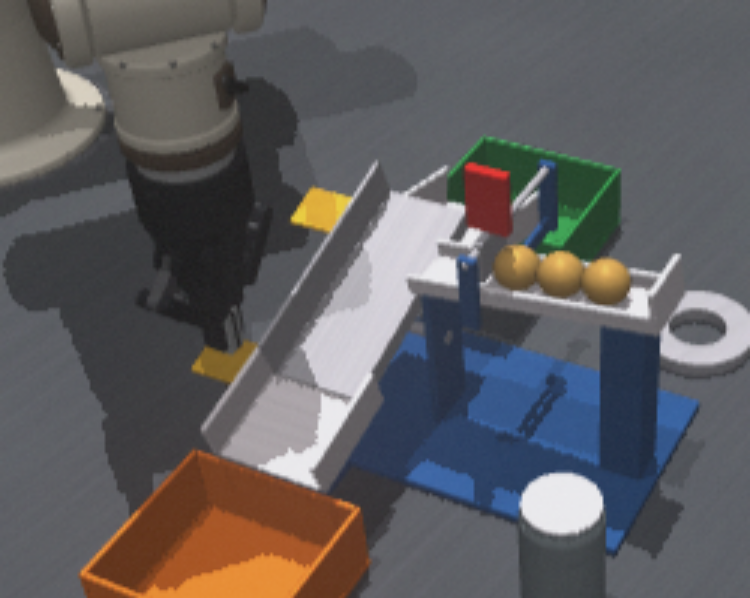

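The gate has rocked over: the right pad is down at about (225,360), the left pad is up at (322,208), and the gate trough now meets the right chute. I raise the tool and position it to the right of the tab.

Run:
```python
from h import *
arm.move_l(W(-.092,-.070,.30),rate=.15); st("up")
arm.movep(W(.087,-.055,.30),ori(-1)); st("over")
arm.move_l(W(.087,-.055,.214),rate=.1); st("side")
for n in("scene","top"):
    p,d=cams.grab_frame(n); P=cloud(n,p,d)
    q=P[masks(p,P,d)["red"]&(P[:,:,2]>.15)]
    if len(q): 
        q=q[:];l=np.stack([c*(q[:,0]-PIV[0])+s*(q[:,1]-PIV[1]),-s*(q[:,0]-PIV[0])+c*(q[:,1]-PIV[1]),q[:,2]],1)
        print(n,len(q),np.percentile(l,[5,50,95],axis=0).round(4).tolist())
    im=p[120:330,140:390] if n=="scene" else p[150:310,240:460]
    cv2.imwrite(f"pics/{n}3.png",cv2.resize(im,None,fx=3,fy=2.85)[:,:,::-1])
```

```text
up 8.88 [ 0.4831 -0.1535  0.2989] F [-0.76 -0.1   0.17] w -0.0
over 9.63 [ 0.6559 -0.1063  0.2995] F [-0.19  0.31  0.  ] w -0.0
side 10.64 [ 0.6572 -0.1063  0.2151] F [-0.    0.19  0.22] w 0.0
scene 281 [[0.0791, -0.0081, 0.1985], [0.0938, -0.0063, 0.2205], [0.1045, -0.0025, 0.244]]
top 13 [[0.0742, -0.0071, 0.2396], [0.0782, -0.0041, 0.2428], [0.0826, -0.0011, 0.2473]]
```

View pics/scene3.png

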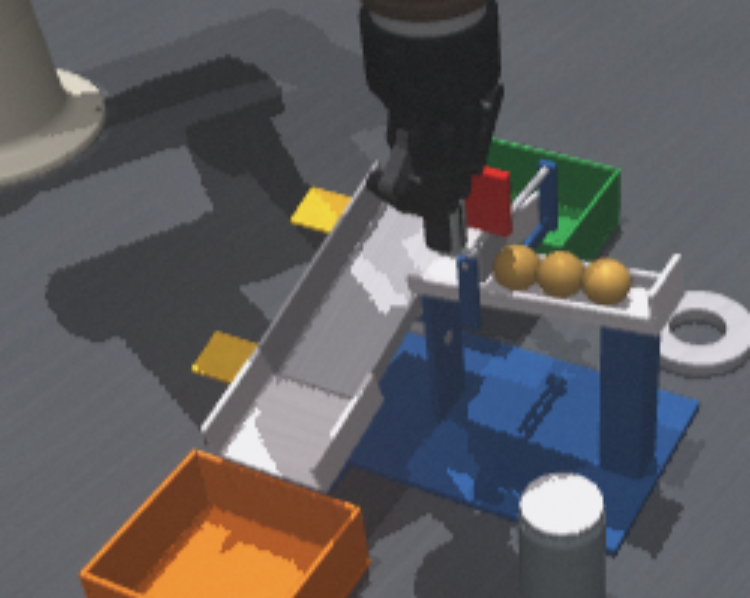

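View pics/top3.png

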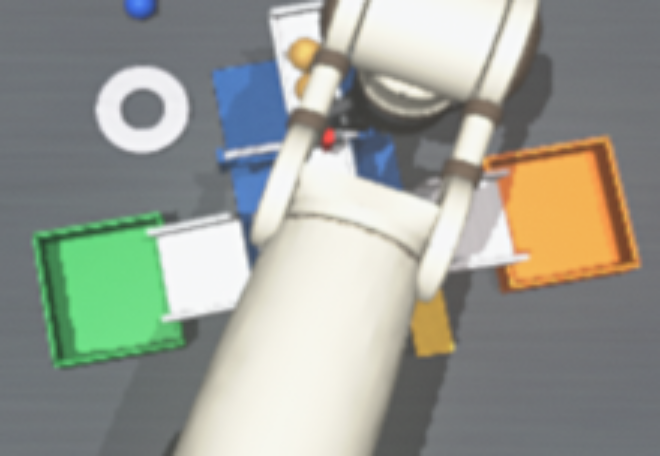

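The tab is still closed: its right face is at local y ≈ -6 mm and its top at 243 mm. The fingers stand to its right, and the gate stays tipped right with the tool off it. Now I push in +y until the end stop shows up in the force.

Run:
```python
from h import *
fy=lambda a:-s*a["ft_force"][0]+c*a["ft_force"][1]
arm.move_l(W(.088,-.055,.220),rate=.05)
arm.move_l(W(.088,-.028,.220),rate=.06); a=st("pre")
arm.move_l(W(.088,.020,.220),rate=.06); a=st("mid"); print(fy(a))
y=.020
while y<.052:
    y+=.002; arm.move_l(W(.088,y,.220),rate=.03); a=arm.state()
    loc=-s*(a["tool_pos"][0]-PIV[0])+c*(a["tool_pos"][1]-PIV[1])
    print(round(y,3),loc.round(4),round(fy(a),2),a["ft_force"][2].round(1),round(a["time_s"],2))
    if fy(a)<-7: break
p,d=cams.grab_frame("scene"); P=cloud("scene",p,d)
q=P[masks(p,P,d)["red"]&(P[:,:,2]>.15)]
print(len(q))
if len(q): print(np.percentile(-s*(q[:,0]-PIV[0])+c*(q[:,1]-PIV[1]),[5,50,95]))
cv2.imwrite("pics/s4.png",cv2.resize(p[120:330,140:390],None,fx=3,fy=2.85)[:,:,::-1])
```

```text
pre 11.62 [ 0.6526 -0.0791  0.2201] F [-0.73 -0.14 -0.73] w 0.0
mid 12.57 [ 0.6438 -0.032   0.2201] F [-0.78 -0.57  0.39] w -0.0
-0.4169206001959681
0.022 0.0219 -0.61 -0.1 12.82
0.024 0.0239 -1.58 0.3 13.07
0.026 0.0262 0.11 0.5 13.32
0.028 0.0282 0.35 0.5 13.57
0.03 0.0294 -4.15 -0.3 13.82
0.032 0.0295 -11.11 -2.1 14.07
142
[0.04214047 0.04390432 0.04629125]
```

View pics/s4.png

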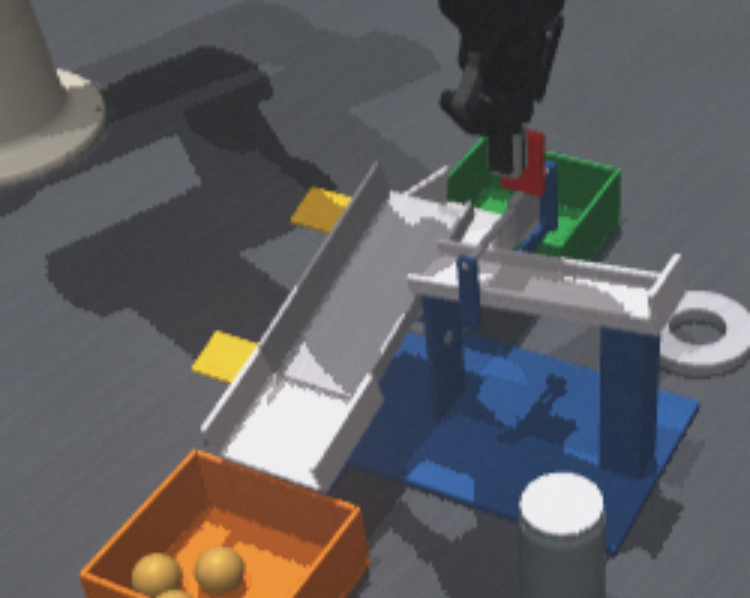

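The tab face moved from -6.3 to +43.9 mm, which is the full 50 mm, and the push ended against the hard stop at 11 N. The balls are in the orange bin. I back off, check and hand in.

Run:
```python
from h import *
arm.move_l(W(.088,.010,.220),rate=.06)
arm.move_l(W(.088,.0,.33),rate=.12)
arm.movep(W(-.12,-.08,.36),ori(-1)); arm.wait(1.0); st("clear")
for n in("scene","top"):
    p,d=cams.grab_frame(n); P=cloud(n,p,d)
    q=P[masks(p,P,d)["red"]&(P[:,:,2]>.15)]
    if len(q): print(n,"tab y",np.median(-s*(q[:,0]-PIV[0])+c*(q[:,1]-PIV[1])))
    cv2.imwrite(f"pics/{n}5.png",p[:,:,::-1])
```

```text
clear 17.6 [ 0.4577 -0.1687  0.36  ] F [ 0.15  1.19 -0.4 ] w 0.0
scene tab y 0.04365826292792038
top tab y 0.045912658928733974
```

View pics/scene5.png

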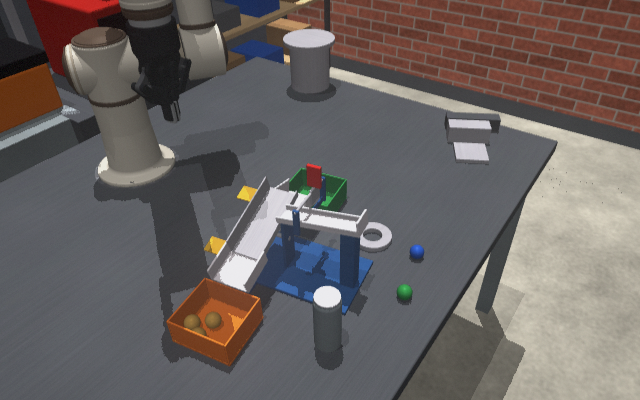

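View pics/top5.png

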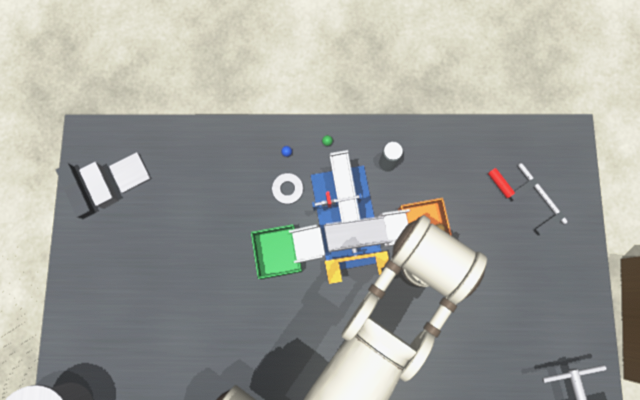

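The feed is empty and the balls are in the orange bin at about (195–213,322), the third partly hidden by its wall. The can and the ring haven't moved. The arm blocks the top view of the bin, so I move it aside and count the balls.

Run:
```python
from h import *
j=arm.state()["joint_pos"].copy(); j[0]+=.8; arm.goto_joints(j); arm.wait(.3); st()
ims=[]
for i in range(2):
    p,d=cams.grab_frame("top"); ims.append(p); arm.wait(.5)
print(np.abs(ims[0][195:255,395:460].astype(int)-ims[1][195:255,395:460]).max())
P=cloud("top",p,d); print("pads z",[P[v,u].round(3) for v,u in((273,332),(262,384))])
cv2.imwrite("pics/top6.png",cv2.resize(p[140:290,240:460],None,fx=3.6,fy=3.6)[:,:,::-1])
```

```text
19.42 [0.4402 0.2103 0.36  ] F [ 0.19  0.22 -0.89] w -0.0
3
pads z [array([ 0.465, -0.018,  0.108]), array([ 0.498, -0.16 ,  0.064])]
```

View pics/top6.png

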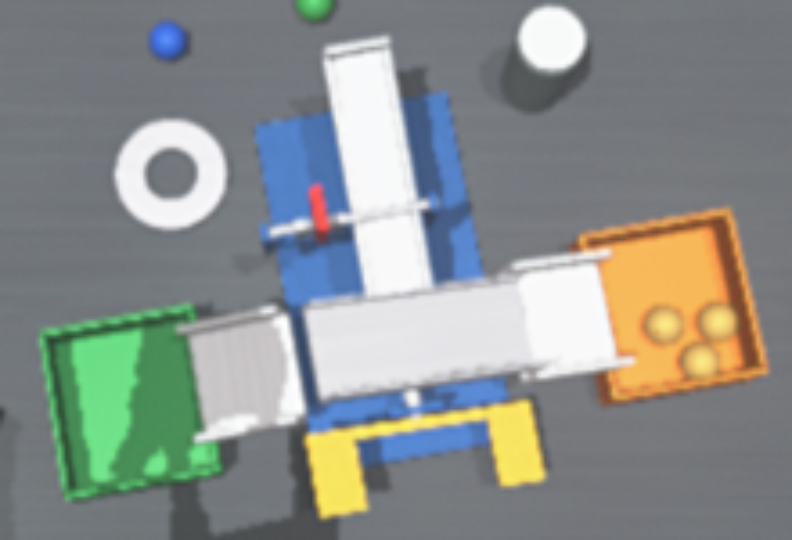

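All three balls are at rest in the orange bin at (662,324), (718,321) and (700,360). The stop is open and the gate is tipped right.

```bash
python3 -c "
from bench import job_done
print(job_done())"
```

```text
the job is handed in; nothing more can be done
None
```

The job is done and handed in: the gate was tipped to the right first, then the stop was opened, and all three balls are in the orange right bin.

- **Gate:** I pressed the raised right pad down with the shut fingertips, and the gate rocked over and stayed. In the last picture the left pad was 108 mm high and the right pad 64 mm, against the 109 and 66 mm given.
- **Stop:** I pushed the red tab until it met its end stop, with a push of about 11 N. Its measured travel was about 50 mm, so it is fully open.
- **Balls:** two pictures taken about half a second apart showed no change in the bin, so the balls are at rest.
- **Everything else:** the spray can, the flange and the green and blue look-alike balls are where they were, and the robot was clear of everything. The clock read about 20 s of the 48 s allowed.

My checks agreed with the sizes given to within about 2 mm. The exception was the tab's first position along the feed, where the two cameras differed by about 5 mm; this did not matter for the push.

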